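# Drive a push nut home on a trolley wheel axle

### The arm

A 7-joint arm with a two-finger parallel gripper is mounted at the origin on the work surface. World frame = base frame: x ahead of the robot, y to its left, z up, the work surface at z = 0. Lengths are in m, angles in rad, forces in N, time in s.
With the tool pointing down it reaches from about 0.4 to 0.85 m from the base axis. Payload 10.4 kg.
Tool frame: the origin (TCP) lies at the centre of the arm's flange, where the gripper is bolted on; the fingertips stand 173 mm ahead of it and the grasp point (between the pads) lies 155 mm ahead of it (manip.nose_length is the distance from the TCP to the fingertips, in m); z points along the fingers, x is the direction in which the jaws open and shut, and the axes are right-handed (so a half turn about z gives the same grasp; the last joint's range is limited). The gripper opens to 85 mm and grips with 20 to 120 N. Pads are 22 mm wide; open, the fingers measure 114 mm over their backs; the gripper's body (76 mm by 85 mm) begins 54 mm behind the grasp point. The pads swing forward as they close: fully open they stand 13 mm farther back than shut.
Start: joints at [-1.231, 0.332, -0.065, 1.46, 0.022, 1.35, -0.088], TCP at [0.222, 0.584, 0.405] pointing down, gripper open.
Joint ranges: [-2.6, 2.6], [-0.5, 2.12], [-1.47, 1.34], [0.16, 2.42], [-1.27, 4.41], [0.06, 2.06], [-2.6, 2.6]. Speed limits (rad/s): [2.22, 2.22, 2.79, 2.79, 3.14, 3.14, 3.14].

### API

Orientations are given as a unit quaternion [x, y, z, w].
In Python, from workcell import status, cams, order, manip gives the robot as it stands.
- The arm moves only by the tool servo_tool, never from a script. Its argument "motion" is a list that holds one entry, the list of rows, each a list of 6 numbers: the shift along the tool's x, y, z in units of 50 mm (1.0 is 50 mm), then the turn, a rotation vector about the tool's x, y, z in units of 5 degrees (1.0 is 5 degrees). In form: [[[x, y, z, ax, ay, az], ...]]. A call has 1 to 12 rows; each row shifts and turns the pose as measured when the row begins, along the tool's axes as they then stand; what a row does not reach is not made up. A row lasts 1/10 s, in which the tool goes at most 50 mm and 8.59 degrees, less where a joint would pass 70% of its speed; a pose out of reach is approached as far as the arm can. A call is refused whole if a number of a shift passes 1 or a number of a turn 1, either way. A call with a gripper value outside its range is refused whole. "jaw" is the closure in counts, from 0 (fully open) to 255 (shut), set as the call begins (left out, the last holds). The fingers move at their own pace and stop on an object; "force" is the grip in N (left out, the last holds). Time passes only in rows, so rows that do not move let the fingers close. It gives the time, the measured TCP pose, the force and the opening at its end, in the units of the state.
- status.get_obs(): the state, without advancing time (a new reading comes with each control period).
- cams.camera(name): name is "scene" or "top"; returns a dict with "color" (420x560x3 uint8, red, green, blue), "vertical_fov" (degrees; the focal length in pixels is half the picture's height over the tangent of half this angle, whatever the lens; pixels are square), "cx", "cy" (the principal point, pixels), "k1" (the pictures are not rectified: a ray, as slopes to the right and down, at radius r is drawn at 1 + k1 r^2 times it, then the intrinsics apply), "extrinsics" (4x4, takes a point from camera to world coordinates). Camera axes: x right, y down, z forward; pixel columns grow to the right and rows downward; lengths in m; the calibration is good to about 2 mm. A picture is of the moment at which its call begins. There is no depth.
- order.hand_in(): hands the job in, once; it reports no verdict.
The state is a dict: "clock": time; "joint_pos": joint angles; "joint_velocities": joint speeds; "tau": joint torques, N m; "position": TCP position; "ee_rot": TCP orientation; "ft_force": force on the tool from outside, world axes, zero at the start; "torque": the same for the moment, N m; "grip_width": opening from 0.0 (shut) to 1.0 (fully open).
Only numpy, scipy, OpenCV 4.12 (cv2) and the standard library are available. Lean on these libraries where they do the work, as an engineer would, in place of code of your own. Each camera call takes 0.05 s, during which the arm holds its last target.

### The job

The trolley wheel on the axle plate is loose because its toothed push nut is only started, crooked, near the tip of the axle. Take the hollow setting tube from the tool rack, put it over the axle and press the nut straight down until it lies square on the hub and clamps the wheel firmly against its spring washer, stopping as soon as you feel the firm stop: more than about 30 N cracks the hub. Then put the tube back upright in any free pocket of the rack and leave the drift, screwdriver, dish and beaker where they are.

Things in the scene. Friction and masses are not known exactly. Their poses are not given: they have to be found in the camera images.
- axle_plate: Fixed dark steel plate, 120 x 120 x 12 mm, lying on the bench with a boss in its middle and a plain upright axle of 8 mm diameter on it. Origin at the centre of its underside, on the axle's line; z up.
- axle_tip (a point): Top end of the axle, on its line, 72 mm above the bench. The nut slides down it under about 12 N and stays where it is left. Once it meets the hub a spring washer under the wheel yields 3 mm, adding up to about 8 N; then all is solid: about 20 N at the firm stop. Over 30 N on the nut cracks the hub.
- nut_centre (a point): Centre of the toothed push nut: a steel disc 24 mm across, 4 mm thick, with six small upturned teeth round the axle (up to 5 mm above the centre). z is its axis. It starts near the axle's tip, 60 to 66 mm above the bench, leaning up to 0.13 rad. Pushed on one edge it leans over more (about 5 N); a flat ring pressed on it squares it.
- push_nut (a joint): How far the nut has been slid down the axle, m (0 at 66 mm above the bench, 0.036 at most, which lies lower than any hub).
- wheel: Loose trolley wheel lying flat round the axle, 100 mm across, 30 mm thick, about 0.3 kg. A round well in its top, 44 mm across and 22 mm deep, too narrow for fingers; its floor (8 mm thick hub) is the nut's seat. Origin at the centre of its underside, z up. It rests on a spring washer over spacers that differ from axle to axle: underside 27 to 35 mm above the bench.
- rack: Fixed black tool rack block, 210 x 64 x 48 mm, origin at the centre of its underside. Three round pockets, 30 mm across and 35 mm deep (floor 13 mm above the bench), in a row along its x axis at x = -65, 0 and +65 mm. The middle one is free at the start.
- tube_centre (a point): Centre of the setting tube, in an end pocket of the rack: steel tube 113 mm long, 24 mm across, open bore of 14 mm right through, about 0.16 kg. Collar 42 mm across from 60 to 68 mm above the foot; above it a grip section 45 mm long, its middle 34 mm above this point. The foot is 56.5 mm below this point. z points from foot to top.
- drift_centre (a point): Centre of a solid drift in the other end pocket: same outline as the setting tube but without a bore, no use here; leave it.
- screwdriver: Bystander: screwdriver lying on the bench between rack and wheel.
- dish: Bystander: small steel dish, 60 mm across, 20 mm high, between rack and wheel.
- beaker: Bystander: glass beaker, 60 mm across, 70 mm high, standing beyond the dish between rack and wheel.
Mind the look-alikes: they are no part of the job. What is shaped like the part that bears tube_centre but brown or yellow is not meant.

How it is judged:
On the way, in this order (a step that is already met when the one before it is completed fails the run):
1. the setting tube presses on the push nut (contact force between setting_tube and push_nut above 4 N), for 0.1 s.
2. the nut lies square and clamps the wheel (contact force between push_nut and wheel above 4 N and angle between nut_centre's own z axis and vertical below 0.07 rad), for 0.2 s.
At the end, for the whole second after the job is handed in: The nut clamps the wheel with more than 4 N by its own grip and leans less than 0.07 rad; the setting tube stands upright (within 0.25 rad) in a pocket of the rack, its foot within 8 mm of the pocket's floor; the wheel is at rest (all of step 2 and z of tube_centre in the frame of rack below 0.078 m and x of tube_centre in the frame of rack between -0.09 and 0.09 m and y of tube_centre in the frame of rack between -0.02 and 0.02 m and angle between tube_centre's own z axis and vertical below 0.25 rad and linear speed of wheel below 0.02 m/s); the robot touches nothing.
It fails at once if the nut is overpressed with more than 32 N, which cracks the hub (contact force between setting_tube and push_nut above 32 N).
It fails at once if the drift is pulled out (distance of drift_centre from where it was at the start of the episode above 0.03 m).
It fails at once if a bystander is pushed away or knocked over (distance of any of screwdriver, dish, beaker from where it was at the start of the episode above 0.03 m or angle between beaker's own z axis and vertical above 0.5 rad).
It also fails if it takes over 58 s, if anything falls off the work surface, if the arm or the gripper's body presses on something with over 40 N, if the wrist force passes 120 N, or if a joint passes its speed limit or range.

## Working session

There is one attempt and no reset: what is moved stays moved. The work goes in short steps, Python scripts to look and compute and a tool call to move; the robot and the scene stay as the last step left them, time stands still between calls to the robot, and variables do not carry over. Pictures are saved under pics/ and viewed, and the job is handed in when it is done.

Besides the shell and the picture viewer there is one more tool, called after "Request:" in YAML: its name, and indented under it one key for each argument. servo_tool: Moves the arm, as the interface text tells. Its arguments: {"type":"object","properties":{"motion":{"type":"array","items":{"type":"array","items":{"type":"array","items":{"type":"number"}}}},"jaw":{"type":"number"},"force":{"type":"number"}},"required":["motion"]}

```bash
mkdir -p pics; ls
python3 - <<'E'
from workcell import status, cams, order, manip
import cv2,numpy as np
o=status.get_obs(); print(o)
for n in("scene","top"):
    c=cams.camera(n); cv2.imwrite(f"pics/{n}0.png",c["color"][:,:,::-1]); print(n,{k:v for k,v in c.items() if k!="color"})
E
```

```text
pics
{'clock': 0.0, 'joint_pos': array([-1.23060364,  0.33284945, -0.06473073,  1.46098336,  0.02161917,
        1.34990193, -0.0885132 ]), 'joint_velocities': array([-1.68035334e-04, -4.76308765e-05,  8.94678551e-04, -5.23945714e-04,
        1.18675448e-03,  8.47209858e-04, -5.54213737e-04]), 'tau': array([ 4.09346258e-04, -6.25444293e+01,  4.93446412e-02, -3.91611242e+01,
        1.62031059e-02,  9.70741734e-03, -4.95814299e-05]), 'position': array([0.22173508, 0.58418975, 0.40390977]), 'ee_rot': array([ 8.23057289e-01,  5.67957900e-01, -5.71849388e-04,  4.42032077e-04]), 'ft_force': array([-0.32516248, -0.38272624, -0.84550372]), 'torque': array([-0.01028512,  0.01404237,  0.05099793]), 'grip_width': 1.0027976406259917}
scene {'vertical_fov': 48.19549998718177, 'cx': 282.1607533254039, 'cy': 204.03731978539463, 'k1': -0.02868728750717018, 'extrinsics': array([[-6.22049615e-01,  5.17684946e-01, -5.87415162e-01,
         1.13617876e+00],
       [ 7.82977562e-01,  4.11899728e-01, -4.66138126e-01,
         4.35222490e-01],
       [ 6.43454785e-04, -7.49893933e-01, -6.61557764e-01,
         7.21703293e-01],
       [ 0.00000000e+00,  0.00000000e+00,  0.00000000e+00,
         1.00000000e+00]])}
top {'vertical_fov': 48.94254122617519, 'cx': 276.41686598118196, 'cy': 211.08436320912102, 'k1': 0.03752301519306173, 'extrinsics': array([[-0.01748593, -0.99285476,  0.11804097,  0.46776689],
       [-0.99984004,  0.01780754,  0.0016703 , -0.03686841],
       [-0.00376038, -0.11799288, -0.99300732,  0.82214266],
       [ 0.        ,  0.        ,  0.        ,  1.        ]])}
```

View pics/scene0.png

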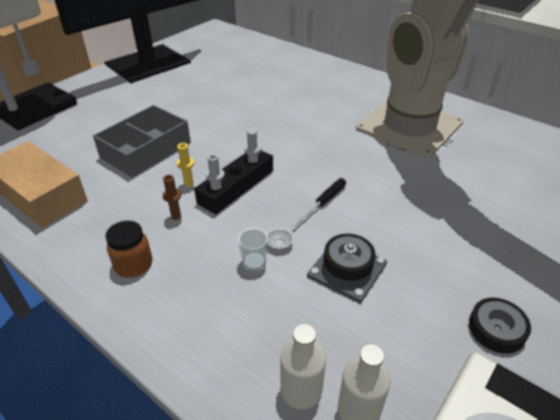

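View pics/top0.png

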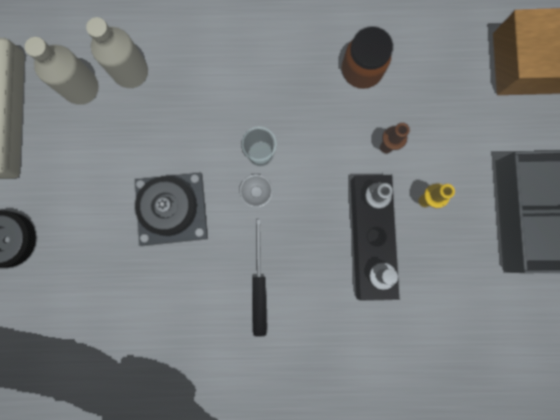

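```bash
cat > h.py <<'E'
from workcell import status, cams, order, manip
import cv2,numpy as np
def setup(c):
    f=c["color"].shape[0]/2/np.tan(np.radians(c["vertical_fov"]/2)); return f
def ray(c,u,v):
    f=setup(c); d=np.array([(u-c["cx"])/f,(v-c["cy"])/f]); rd=np.hypot(*d); r=rd
    for _ in range(20): r=rd/(1+c["k1"]*r*r)
    s=d*(r/rd if rd>0 else 1); E=c["extrinsics"]
    w=E[:3,:3]@np.array([s[0],s[1],1]); return E[:3,3],w/np.linalg.norm(w)
def onz(c,u,v,z):
    o,d=ray(c,u,v); return o+d*(z-o[2])/d[2]
def proj(c,p):
    E=c["extrinsics"]; q=E[:3,:3].T@(np.asarray(p)-E[:3,3]); s=q[:2]/q[2]; s=s*(1+c["k1"]*(s@s)); f=setup(c)
    return np.array([c["cx"],c["cy"]])+f*s
def tri(ca,ua,cb,ub):
    o1,d1=ray(ca,*ua);o2,d2=ray(cb,*ub)
    A=np.stack([d1,-d2],1); t=np.linalg.lstsq(A,o2-o1,rcond=None)[0]
    a=o1+d1*t[0];b=o2+d2*t[1]; return (a+b)/2,np.linalg.norm(a-b)
def crop(img,u,v,h,s): 
    return cv2.resize(img[max(0,v-h):v+h,max(0,u-h):u+h,::-1],None,fx=s,fy=s,interpolation=cv2.INTER_CUBIC)
E
python3 - <<'E'
from h import *
t=cams.camera("top");s=cams.camera("scene")
a=np.hstack([crop(t["color"],380,230,70,4)[:, :400][:, :],])
def R(im,x0,y0,x1,y1,w,h): return cv2.resize(im[y0:y1,x0:x1,::-1],(w,h),interpolation=cv2.INTER_CUBIC)
A=R(t["color"],340,165,410,305,300,600); B=R(s["color"],185,110,285,230,500,600)
cv2.imwrite("pics/rack.png",np.hstack([A,B]))
A=R(t["color"],130,165,215,250,400,400); B=R(s["color"],305,220,390,305,400,400)
cv2.imwrite("pics/wheel.png",np.hstack([A,B]))
E
```

```text
(no output)
```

View pics/rack.png

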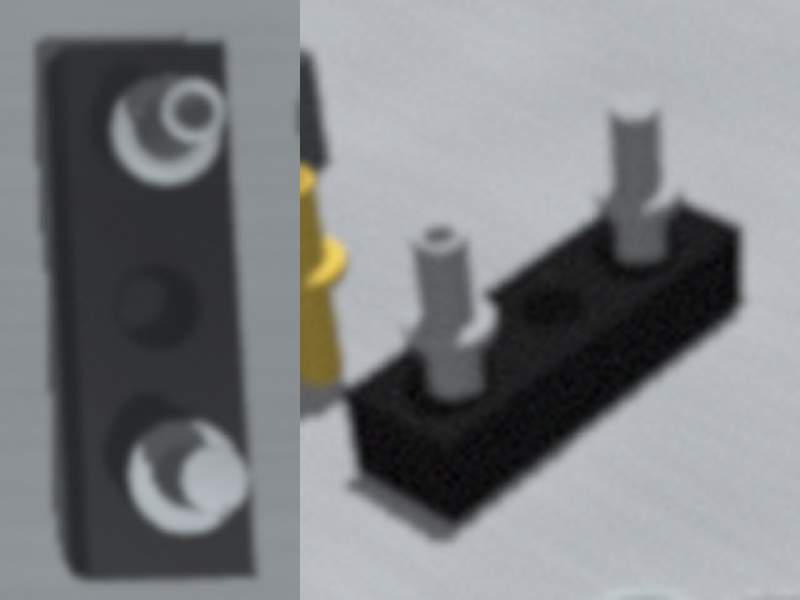

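View pics/wheel.png

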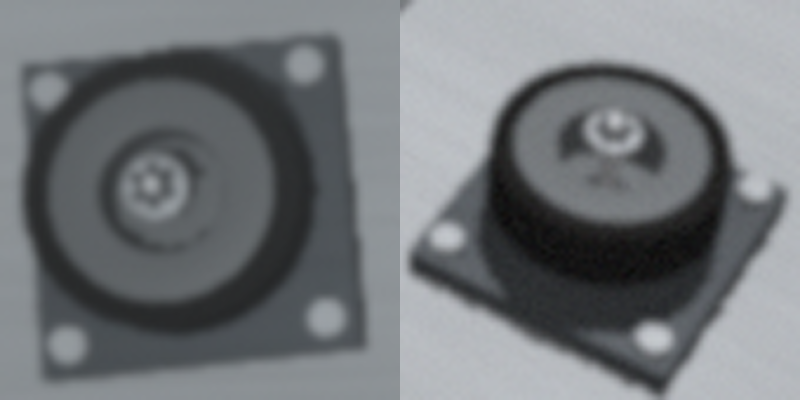

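Run:
```python
from h import *
t=cams.camera("top");s=cams.camera("scene")
def sub(p,x0,y0,sc): return (p[0]/sc+x0,p[1]/sc+y0)
# tube top
ut=sub((193,108),340,165,300/70);us=sub((139,238),185,110,5)
print("tube top tri",tri(t,ut,s,us), onz(t,*ut,.126),onz(s,*us,.126))
# collar center in top (top at .013+.068=.081)
uc=sub((167,130),340,165,300/70); print("collar",onz(t,*uc,.081))
ud=sub((216,480),340,165,300/70); print("drift top",onz(t,*ud,.126))
um=sub((158,306),340,165,300/70); print("mid pocket",onz(t,*um,.048), proj(s,onz(t,*um,.048)))
# axle
ua=sub((152,185),130,165,400/85);
for p in [(213,128),(215,130)]: print("axle tri",tri(t,ua,s,sub(p,305,220,400/85)))
print(onz(t,*ua,.072))
b=[onz(t,*sub(p,130,165,400/85),.013)[:2] for p in [(48,90),(305,65),(67,345),(327,318)]]
print("bolts t",np.mean(b,0),b)
b=[onz(s,*sub(p,305,220,400/85),.013)[:2] for p in [(46,238),(355,187),(255,338)]]
print("bolts s",b, (b[0]+b[1])/2)
# sharp nut crops with larger scale
A=cv2.resize(t["color"][190:220,147:177,::-1],(400,400),interpolation=cv2.INTER_CUBIC)
B=cv2.resize(s["color"][235:265,335:365,::-1],(400,400),interpolation=cv2.INTER_CUBIC)
cv2.imwrite("pics/nut.png",np.hstack([A,B]))
# rack mask
m=(t["color"].max(2)<60).astype(np.uint8)
cs,_=cv2.findContours(m,0,1)
for c in cs:
    if cv2.contourArea(c)>1500: print(cv2.minAreaRect(c),cv2.boundingRect(c))
```

```text
tube top tri (array([ 0.57920826, -0.20122454,  0.1227373 ]), np.float64(0.0028622719284618512)) [ 0.57957617 -0.20164381  0.126     ] [ 0.58178179 -0.19625069  0.126     ]
collar [ 0.57857687 -0.20214456  0.081     ]
drift top [ 0.44870897 -0.20356934  0.126     ]
mid pocket [ 0.51410219 -0.20295921  0.048     ] [234.25968139 170.29767445]
axle tri (array([0.57183142, 0.15282541, 0.06699938]), np.float64(0.0011733523400780947))
axle tri (array([0.5717498 , 0.15337835, 0.06609786]), np.float64(0.0019398167996352452))
[0.57145717 0.15107271 0.072     ]
bolts t [0.57233478 0.15269047] [array([0.6164479 , 0.20529859]), array([0.62437951, 0.10867637]), array([0.52012242, 0.19661041]), array([0.52838931, 0.1001765 ])]
bolts s [array([0.62187133, 0.10914649]), array([0.51643859, 0.19629851]), array([0.61238874, 0.20517693])] [0.56915496 0.1527225 ]
((166.0, 206.0), (58.0, 60.0), 90.0) (136, 177, 61, 59)
((373.2986755371094, 236.27151489257812), (122.05217742919922, 41.1914176940918), 87.27368927001953) (351, 176, 45, 123)
((508.9735107421875, 212.6558837890625), (118.34270477294922, 19.327518463134766), 85.60128784179688) (497, 153, 27, 119)
```

View pics/nut.png

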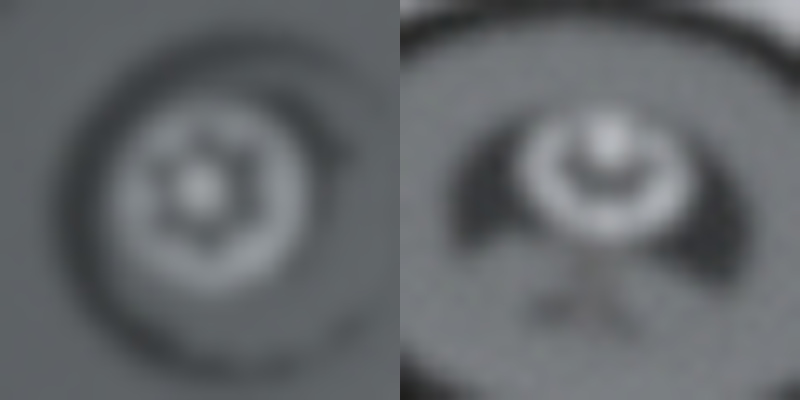

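Run:
```python
from h import *
t=cams.camera("top");s=cams.camera("scene")
ua=(162.0,203.9); us=(350.5,244.6)
print("tip tri",tri(t,ua,s,us), onz(t,*ua,.072),onz(s,*us,.072))
nt=(147+207/13.33,190+195/13.33); ns=(335+207/13.33,235+172/13.33)
print("nut",tri(t,nt,s,ns), onz(t,*nt,.063),onz(s,*ns,.063))
for n,p,q in [("yellow",(447,190),(183,147)),("brown",(403,129),(168,180))]: print(n,tri(t,p,s,q))
for n,p,z in [("beaker",(259,135),.07),("jar",(371,47),.1),("dish",(256,191),.01)]: print(n,onz(t,*p,z))
```

```text
tip tri (array([0.57146916, 0.15201558, 0.07333053]), np.float64(0.0018292791986840844)) [0.57214769 0.15157001 0.072     ] [0.56969683 0.1521349  0.072     ]
nut (array([0.57145846, 0.15315346, 0.06494101]), np.float64(0.001631278917195352)) [0.57216574 0.15294364 0.063     ] [0.56924299 0.15294576 0.063     ]
yellow (array([ 0.57947776, -0.29957562,  0.10905888]), np.float64(0.004153789300984499))
brown (array([ 0.67942626, -0.23753145,  0.10534603]), np.float64(0.003986070334795055))
beaker [ 0.68584605 -0.00871436  0.07      ]
jar [ 0.82073799 -0.19486502  0.1       ]
dish [6.00992211e-01 2.39896452e-04 1.00000000e-02]
```

Candidates: bored grey tube, top (385,190) / scene (213,158); solid grey drift, top (391,277) / scene (252,132); yellow lookalike, top (447,190); brown lookalike, top (403,129). The crop shows an open bore only in the grey one at (385,190), so I choose that one, at about (0.579, -0.202) with its top at 0.123–0.126 m (0.126 expected). The axle tip measures (0.572, 0.152, 0.073).

Request:
servo_tool:
  motion:
    - [[0,0,0,0,0,-1],[0,0,0,0,0,-1],[0,0,0,0,0,-1],[0,0,0,0,0,-1],[0,0,0,0,0,-0.16]]
  jaw: 90
  force: 60

```text
clock: 0.9
position: [0.2217, 0.5843, 0.4045]
ee_rot: [0.702, 0.712, -0.0, 0.0]
ft_force: [0.6, 0.3, 0.9]
grip_width: 0.644
```

Request:
servo_tool:
  motion:
    - [[-0.6,0.8,0,0,0,0],[-0.6,0.8,0,0,0,0],[-0.6,0.8,0,0,0,0],[-0.6,0.8,0,0,0,0],[-0.6,0.8,0,0,0,0],[-0.6,0.8,0,0,0,0],[-0.6,0.8,0,0,0,0],[-0.95,0.1,0,0,0,0],[-0.95,0.1,0,0,0,0],[-0.95,0.1,0,0,0,0],[-0.95,0.1,0,0,0,0],[-0.95,0.1,0,0,0,0]]

```text
clock: 2.1
position: [0.5315, 0.1342, 0.4011]
ee_rot: [0.707, 0.708, 0.0, -0.002]
ft_force: [0.8, -0.3, -0.0]
grip_width: 0.645
```

```bash
python3 -c "
from h import *
o=status.get_obs();print(o['joint_pos'].round(2),o['position'].round(4),o['ee_rot'].round(4))"
```

```text
[-0.5   0.16  0.2   1.68 -0.04  1.3   1.27] [0.5315 0.1342 0.4011] [ 0.7066  0.7076  0.     -0.0019]
```

Request:
servo_tool:
  motion:
    - [[-0.96,0.14,0,0,0,0],[-0.96,0.14,0,0,0,0],[-0.96,0.14,0,0,0,0],[-0.96,0.14,0,0,0,0],[-0.96,0.14,0,0,0,0],[-0.96,0.14,0,0,0,0],[-0.96,0.14,0,0,0,0],[0,0,0,0,0,0],[0,0,0,0,0,0]]

```text
clock: 3.0
position: [0.5757, -0.221, 0.402]
ee_rot: [0.717, 0.697, 0.001, 0.0]
ft_force: [-0.1, -0.3, -0.8]
grip_width: 0.65
```

```bash
python3 -c "
from h import *
o=status.get_obs();print(o['joint_pos'].round(2),o['position'].round(4),o['ee_rot'].round(4))
t=cams.camera('top');s=cams.camera('scene')
cv2.imwrite('pics/a.png',np.hstack([cv2.resize(t['color'][130:330,300:500,::-1],(400,400)),cv2.resize(s['color'][60:260,130:330,::-1],(400,400))]))"
```

```text
[-0.06  0.33  0.44  1.51 -0.14  1.33  1.94] [ 0.5757 -0.221   0.402 ] [7.170e-01 6.971e-01 9.000e-04 5.000e-04]
```

View pics/a.png

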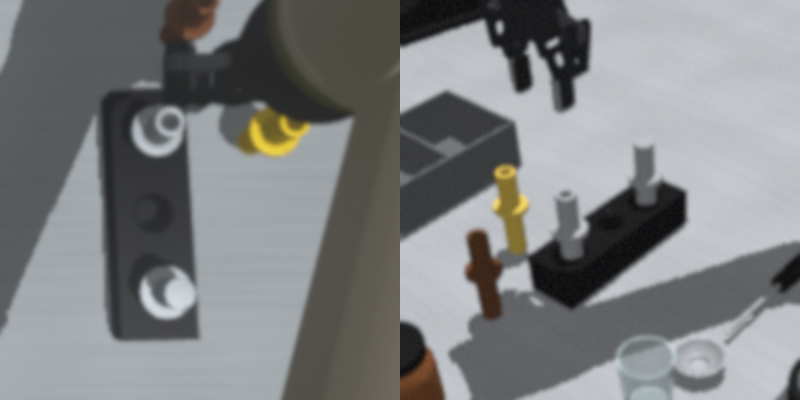

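Request:
servo_tool:
  motion:
    - [[0.38,0.07,0,0,0,-0.3],[0,0,0,0,0,0],[0,0,0.5,0,0,0],[0,0,0.6,0,0,0],[0,0,0,0,0,0],[0,0,0,0,0,0]]

```text
clock: 3.7
position: [0.5821, -0.1908, 0.3483]
ee_rot: [0.702, 0.712, 0.003, 0.001]
ft_force: [0.4, -0.5, 0.5]
grip_width: 0.645
```

```bash
python3 -c "
from h import *
o=status.get_obs();print(o['joint_pos'].round(2),o['position'].round(4),o['ee_rot'].round(4))
t=cams.camera('top');s=cams.camera('scene')
cv2.imwrite('pics/b.png',np.hstack([cv2.resize(t['color'][130:230,340:440,::-1],(400,400)),cv2.resize(s['color'][70:220,130:280,::-1],(400,400))]))"
```

```text
[-0.09  0.35  0.42  1.59 -0.15  1.22  1.94] [ 0.5821 -0.1908  0.3483] [0.7024 0.7118 0.0034 0.0009]
```

View pics/b.png

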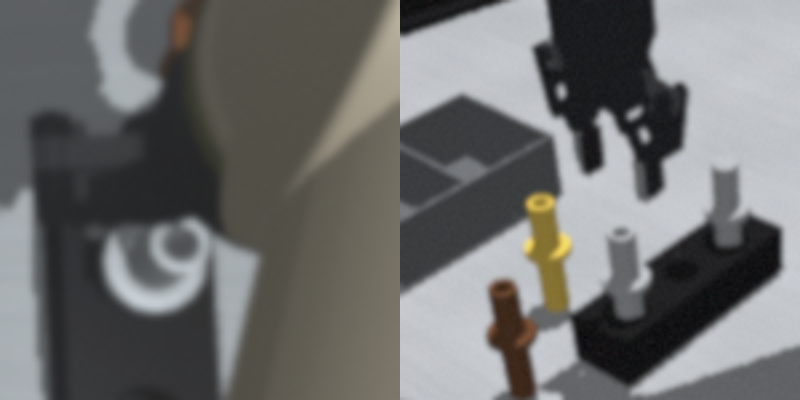

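Request:
servo_tool:
  motion:
    - [[-0.1,-0.03,0,0,0,0],[0,0,0,0,0,0.1],[-0.1,-0.02,0,0,0,0],[0,0,0,0,0,0],[0,0,0,0,0,0]]

```text
clock: 4.3
position: [0.5799, -0.203, 0.3522]
ee_rot: [0.706, 0.708, 0.005, 0.003]
ft_force: [0.1, -0.1, 0.4]
grip_width: 0.648
```

```bash
python3 -c "
from h import *
o=status.get_obs();print(o['joint_velocities'].round(4),o['position'].round(4),o['ee_rot'].round(4))"
```

```text
[ 0.009  -0.0011  0.0064 -0.0025  0.003   0.0013  0.0031] [ 0.5799 -0.203   0.3522] [0.7063 0.7079 0.0049 0.0033]
```

Request:
servo_tool:
  motion:
    - [[0,0,0.3,0.13,0,0],[0,0,0.4,0,0,0],[0,0,0.3,0,0,0],[0,0,0,0,0,0],[0,0,0,0,0,0]]

```text
clock: 4.8
position: [0.5798, -0.2025, 0.2975]
ee_rot: [0.706, 0.708, -0.0, -0.002]
ft_force: [0.9, -0.4, 1.7]
grip_width: 0.648
```

```bash
cat >> h.py <<'E'
from scipy.spatial.transform import Rotation as Ro
def st():
    o=status.get_obs(); R=Ro.from_quat(o['ee_rot']).as_matrix(); p=o['position']
    print('t',o['clock'],'p',p.round(4),'gp',(p+.155*R[:,2]).round(4),'zax',R[:,2].round(4),'yaw',np.degrees(np.arctan2(R[1,0],R[0,0])).round(2),'F',o['ft_force'].round(1),'T',o['torque'].round(2),'g',round(o['grip_width'],3),'v',abs(o['joint_velocities']).max().round(3))
    return o,R
E
python3 -c "
from h import *
st();s=cams.camera('scene')
cv2.imwrite('pics/c.png',cv2.resize(s['color'][70:220,130:280,::-1],(500,500)))"
```

```text
t 4.8 p [ 0.5798 -0.2025  0.2975] gp [ 0.5793 -0.2021  0.1425] zax [-0.0034  0.0026 -1.    ] yaw 90.15 F [ 0.9 -0.4  1.7] T [ 0.03  0.03 -0.03] g 0.648 v 0.015
```

View pics/c.png

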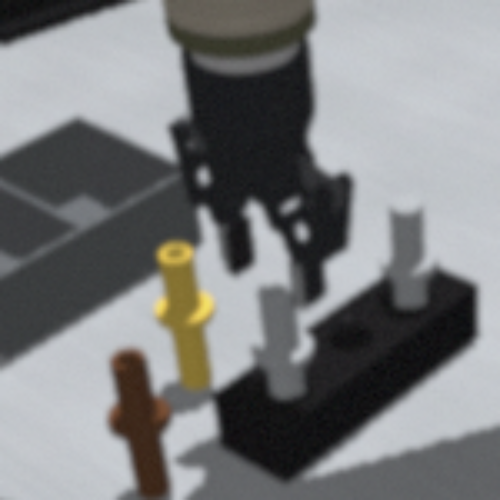

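Request:
servo_tool:
  motion:
    - [[0,0,0.3,0,0,0],[0,0,0.3,0,0,0],[0,0,0,0,0,0],[0,0,0,0,0,0]]

```text
clock: 5.25
position: [0.58, -0.2024, 0.2658]
ee_rot: [0.706, 0.708, 0.0, -0.002]
ft_force: [-0.4, 0.2, -0.0]
grip_width: 0.644
```

```bash
python3 -c "
from h import *
st();s=cams.camera('scene')
cv2.imwrite('pics/d.png',cv2.resize(s['color'][100:220,160:280,::-1],(600,600)))"
```

```text
t 5.25 p [ 0.58   -0.2024  0.2658] gp [ 0.5797 -0.2021  0.1108] zax [-0.002   0.0024 -1.    ] yaw 90.16 F [-0.4  0.2 -0. ] T [ 0.02 -0.01  0.02] g 0.644 v 0.016
```

View pics/d.png

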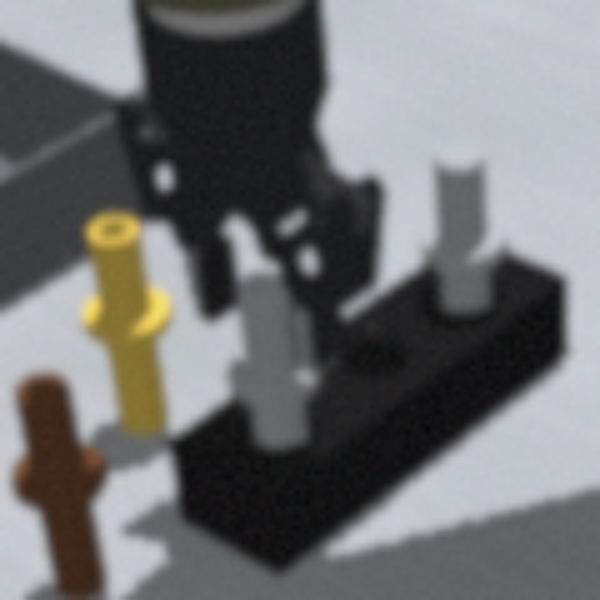

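Request:
servo_tool:
  motion:
    - [[0,0,0.04,0,0,0],[0,0,0,0,0,0],[0,0,0,0,0,0],[0,0,0,0,0,0],[0,0,0,0,0,0],[0,0,0,0,0,0],[0,0,0,0,0,0]]
  jaw: 255
  force: 80

```text
clock: 6.0
position: [0.5801, -0.2025, 0.2646]
ee_rot: [0.706, 0.708, 0.001, -0.001]
ft_force: [0.2, -0.2, 0.0]
grip_width: 0.256
```

```bash
python3 -c "
from h import *
st()"
```

```text
t 6.0 p [ 0.5801 -0.2025  0.2646] gp [ 0.58   -0.2021  0.1096] zax [-8.0e-04  2.3e-03 -1.0e+00] yaw 90.16 F [ 0.2 -0.2  0. ] T [-0.03 -0.03  0.02] g 0.256 v 0.002
```

Request:
servo_tool:
  motion:
    - [[0,0,-0.3,0,0,0],[0,0,-0.4,0,0,0],[0,0,-0.5,0,0,0],[0,0,-0.5,0,0,0],[0,0,-0.3,0,0,0],[0,0,0,0,0,0],[0,0,0,0,0,0]]

```text
clock: 6.7
position: [0.5796, -0.203, 0.3733]
ee_rot: [0.706, 0.708, 0.001, -0.001]
ft_force: [-0.2, 0.8, -2.6]
grip_width: 0.257
```

```bash
python3 -c "
from h import *
st();s=cams.camera('scene');t=cams.camera('top')
cv2.imwrite('pics/e.png',np.hstack([cv2.resize(s['color'][60:220,140:300,::-1],(400,400)),cv2.resize(t['color'][130:290,300:460,::-1],(400,400))]))"
```

```text
t 6.7 p [ 0.5796 -0.203   0.3733] gp [ 0.5796 -0.2027  0.2183] zax [ 3.0e-04  1.9e-03 -1.0e+00] yaw 90.11 F [-0.2  0.8 -2.6] T [-0.02  0.03  0.  ] g 0.257 v 0.015
```

View pics/e.png

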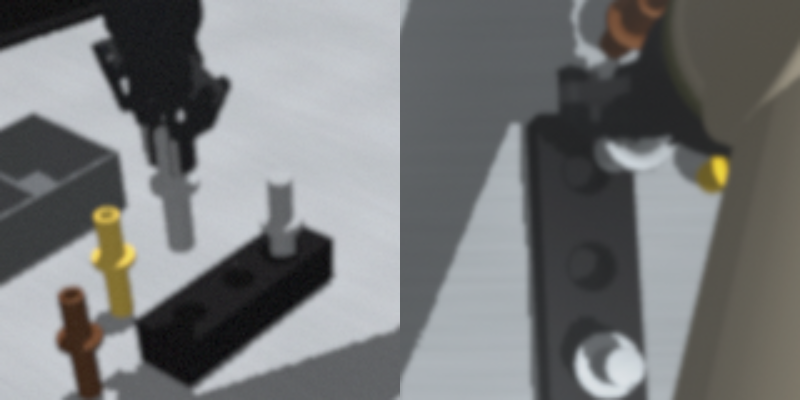

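Request:
servo_tool:
  motion:
    - [[0.5,0,-0.1,0,0,0],[0.8,-0.03,0,0,0,0],[0.9,-0.03,0,0,0,0],[0.9,-0.03,0,0,0,0],[0.9,-0.03,0,0,0,0],[0.9,-0.03,0,0,0,0],[0.8,0,0,0,0,0],[0.6,0,0,0,0,0],[0.3,0,0,0,0,0],[0,0,0,0,0,0],[0,0,0,0,0,0],[0,0,0,0,0,0]]

```text
clock: 8.0
position: [0.5689, 0.1348, 0.366]
ee_rot: [0.709, 0.705, -0.008, -0.005]
ft_force: [-0.3, -0.7, -1.3]
grip_width: 0.255
```

```bash
python3 -c "
from h import *
st()"
```

```text
t 8.0 p [0.5689 0.1348 0.366 ] gp [0.566  0.1341 0.2111] zax [-0.0185 -0.0045 -0.9998] yaw 89.71 F [-0.3 -0.7 -1.3] T [-0.    0.    0.01] g 0.255 v 0.018
```

Request:
servo_tool:
  motion:
    - [[0.2,0.05,0,-0.2,0.05,0],[0.1,0,0,0,0,0],[0,0,0,0,0,0],[0,0,0,0,0,0]]

```text
clock: 8.4
position: [0.5725, 0.1468, 0.3662]
ee_rot: [0.711, 0.703, 0.0, 0.001]
ft_force: [0.1, 0.2, -2.5]
grip_width: 0.257
```

```bash
python3 -c "
from h import *
st()"
```

```text
t 8.4 p [0.5725 0.1468 0.3662] gp [0.5727 0.1467 0.2112] zax [ 1.3e-03 -8.0e-04 -1.0e+00] yaw 89.35 F [ 0.1  0.2 -2.5] T [ 0.    0.04 -0.02] g 0.257 v 0.003
```

Request:
servo_tool:
  motion:
    - [[0.1,0,0.25,0,0,0],[0,0,0.3,0,0,0],[0,0,0,0,0,0],[0,0,0,0,0,0]]

```text
clock: 8.8
position: [0.5725, 0.1522, 0.3363]
ee_rot: [0.711, 0.703, 0.0, 0.001]
ft_force: [0.1, -0.2, -0.4]
grip_width: 0.256
```

```bash
python3 -c "
from h import *
st();s=cams.camera('scene');t=cams.camera('top')
cv2.imwrite('pics/f.png',np.hstack([cv2.resize(s['color'][190:300,300:410,::-1],(400,400)),cv2.resize(t['color'][140:250,120:230,::-1],(400,400))]))"
```

```text
t 8.8 p [0.5725 0.1522 0.3363] gp [0.5726 0.1521 0.1813] zax [ 1.e-03 -8.e-04 -1.e+00] yaw 89.33 F [ 0.1 -0.2 -0.4] T [-0.01  0.05  0.02] g 0.256 v 0.019
```

View pics/f.png

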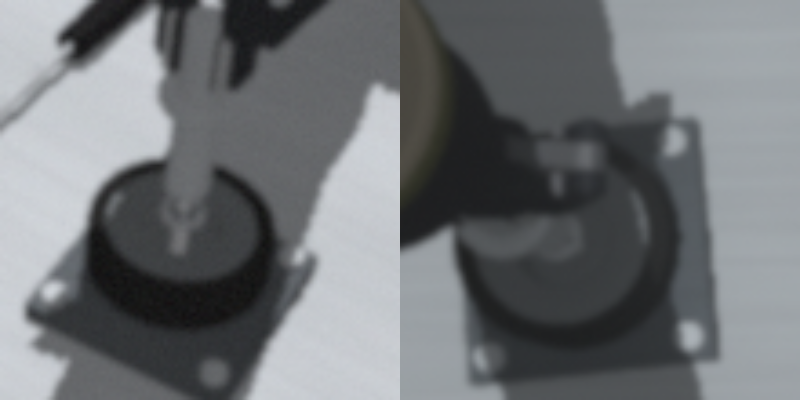

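```bash
python3 -c "
from h import *
s=cams.camera('scene');t=cams.camera('top')
for z in (.0847,.1,.12): print(z,proj(s,(.5726,.1521,z)),proj(t,(.5726,.1521,z)))
for z in (.064,.072): print(z,proj(s,(.5722,.152,z)))
def C(c,u,v): return cv2.resize(cv2.convertScaleAbs(c['color'][v-25:v+25,u-25:u+25,::-1],alpha=2.,beta=-80),(600,600),interpolation=cv2.INTER_CUBIC)
A=C(s,351,238)
cv2.imwrite('pics/g.png',A)"
```

```text
0.0847 [350.31449578 240.8023692 ] [159.69668232 202.57488237]
0.1 [351.11129471 235.07273861] [157.21763605 201.25252168]
0.12 [352.18023911 227.37892446] [153.81564841 199.43808766]
0.064 [349.33229299 248.20393725]
0.072 [349.73474016 245.31564287]
```

View pics/g.png

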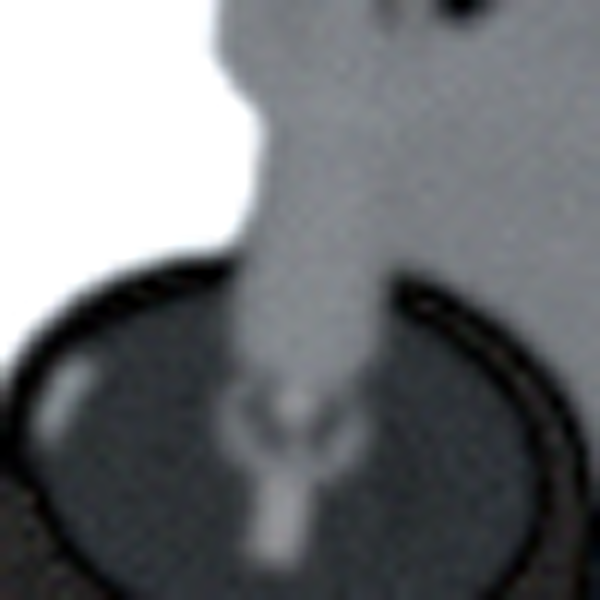

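Request:
servo_tool:
  motion:
    - [[0,0,0.1,0,0,0],[0,0,0.08,0,0,0],[0,0,0.04,0,0,0],[0,0,0,0,0,0]]

```text
clock: 9.4
position: [0.5728, 0.152, 0.3259]
ee_rot: [0.711, 0.703, 0.001, 0.001]
ft_force: [-0.6, -1.7, -1.9]
grip_width: 0.255
```

```bash
python3 -c "
from h import *
st()"
```

```text
t 9.4 p [0.5728 0.152  0.3259] gp [0.5734 0.152  0.1709] zax [ 3.5e-03  1.0e-04 -1.0e+00] yaw 89.31 F [-0.6 -1.7 -1.9] T [-0.02  0.02 -0.02] g 0.255 v 0.002
```

Request:
servo_tool:
  motion:
    - [[0,0,0.04,0.04,0,0],[0,0,0.03,0,0,0],[0,0,0,0,0,0]]

```text
clock: 9.7
position: [0.5729, 0.152, 0.3222]
ee_rot: [0.711, 0.703, -0.0, -0.0]
ft_force: [-0.0, 0.2, -2.2]
grip_width: 0.252
```

Request:
servo_tool:
  motion:
    - [[0,0,0.03,0,0,0],[0,0,0.02,0,0,0],[0,0,0,0,0,0]]

```text
clock: 10.0
position: [0.5729, 0.152, 0.3196]
ee_rot: [0.711, 0.703, 0.0, -0.0]
ft_force: [0.1, -0.6, -1.4]
grip_width: 0.252
```

```bash
python3 -c "
from h import *
st()"
```

```text
t 10.0 p [0.5729 0.152  0.3196] gp [0.5729 0.152  0.1646] zax [-1.e-04  3.e-04 -1.e+00] yaw 89.3 F [ 0.1 -0.6 -1.4] T [ 0.05 -0.01  0.07] g 0.252 v 0.002
```

Request:
servo_tool:
  motion:
    - [[0,0,0.03,0,0,0],[0,0,0.02,0,0,0]]

```text
clock: 10.2
position: [0.5732, 0.152, 0.3181]
ee_rot: [0.711, 0.703, 0.001, 0.0]
ft_force: [-2.7, -1.0, 10.2]
grip_width: 0.258
```

Request:
servo_tool:
  motion:
    - [[0,0,0.02,0,0,0],[0,0,0.02,0,0,0]]

```text
clock: 10.4
position: [0.5733, 0.1519, 0.3182]
ee_rot: [0.711, 0.703, 0.001, 0.0]
ft_force: [-3.1, -1.0, 8.6]
grip_width: 0.253
```

Request:
servo_tool:
  motion:
    - [[0,0,0.02,0,0,0],[0,0,0.02,0,0,0]]

```text
clock: 10.6
position: [0.5732, 0.1517, 0.3182]
ee_rot: [0.712, 0.703, 0.001, 0.0]
ft_force: [-4.1, -0.9, 7.5]
grip_width: 0.253
```

Request:
servo_tool:
  motion:
    - [[0,0,0.03,0,0,0],[0,0,0.03,0,0,0]]

```text
clock: 10.8
position: [0.5732, 0.1515, 0.3177]
ee_rot: [0.712, 0.703, 0.002, -0.0]
ft_force: [-4.4, -0.6, 10.5]
grip_width: 0.255
```

```bash
python3 -c "
from h import *
st();s=cams.camera('scene')
def C(c,u,v): return cv2.resize(cv2.convertScaleAbs(c['color'][v-25:v+25,u-25:u+25,::-1],alpha=2.,beta=-80),(600,600),interpolation=cv2.INTER_CUBIC)
cv2.imwrite('pics/i.png',C(s,351,238))"
```

```text
t 10.8 p [0.5732 0.1515 0.3177] gp [0.5736 0.1519 0.1627] zax [ 0.0028  0.0028 -1.    ] yaw 89.27 F [-4.4 -0.6 10.5] T [-0.45  1.45 -0.01] g 0.255 v 0.01
```

View pics/i.png

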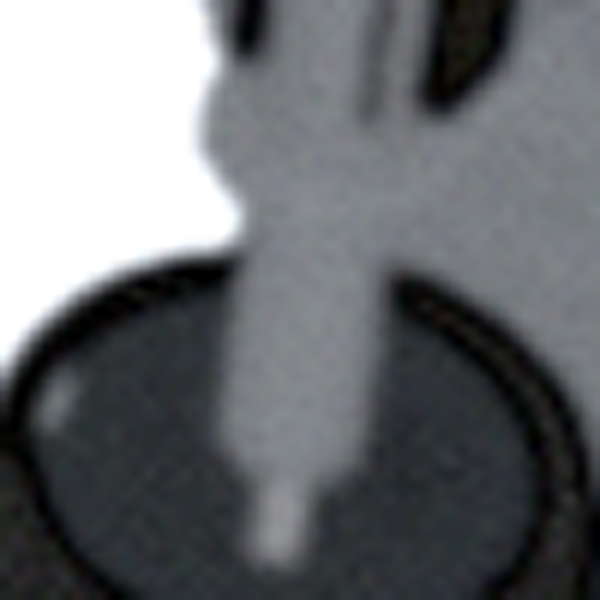

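Request:
servo_tool:
  motion:
    - [[0,-0.03,-0.02,0,0,0],[0,-0.02,0,0,0,0]]

```text
clock: 11.05
position: [0.5706, 0.1515, 0.319]
ee_rot: [0.712, 0.703, 0.002, 0.0]
ft_force: [0.5, -0.1, -1.8]
grip_width: 0.258
```

```bash
python3 -c "
from h import *
st()"
```

```text
t 11.05 p [0.5706 0.1515 0.319 ] gp [0.5712 0.152  0.164 ] zax [ 0.0034  0.0031 -1.    ] yaw 89.26 F [ 0.5 -0.1 -1.8] T [ 0.04  0.01 -0.03] g 0.258 v 0.029
```

Request:
servo_tool:
  motion:
    - [[0,0,0.02,0.04,-0.03,0],[0,0,0.02,0,0,0]]

```text
clock: 11.25
position: [0.5707, 0.1515, 0.3175]
ee_rot: [0.712, 0.703, 0.0, -0.0]
ft_force: [-2.6, -1.1, 10.2]
grip_width: 0.257
```

Request:
servo_tool:
  motion:
    - [[0,0,0.02,0,0,0],[0,0,0.02,0,0,0]]

```text
clock: 11.45
position: [0.5709, 0.1514, 0.3173]
ee_rot: [0.712, 0.703, 0.001, -0.0]
ft_force: [-4.9, -1.8, 9.9]
grip_width: 0.257
```

```bash
python3 -c "
from h import *
st()"
```

```text
t 11.45 p [0.5709 0.1514 0.3173] gp [0.571  0.1515 0.1623] zax [ 9.e-04  1.e-03 -1.e+00] yaw 89.26 F [-4.9 -1.8  9.9] T [-0.45  1.4   0.04] g 0.257 v 0.003
```

Request:
servo_tool:
  motion:
    - [[0,0,0.03,0,0,0],[0,0,0.03,0,0,0],[0,0,0.03,0,0,0]]

```text
clock: 11.75
position: [0.5709, 0.1512, 0.3158]
ee_rot: [0.712, 0.702, 0.001, -0.0]
ft_force: [-4.7, -0.6, 10.4]
grip_width: 0.255
```

```bash
python3 -c "
from h import *
st()"
```

```text
t 11.75 p [0.5709 0.1512 0.3158] gp [0.5711 0.1514 0.1608] zax [ 0.001   0.0016 -1.    ] yaw 89.25 F [-4.7 -0.6 10.4] T [-0.42  1.39  0.01] g 0.255 v 0.013
```

Request:
servo_tool:
  motion:
    - [[0,0,0.04,0,0,0],[0,0,0.04,0,0,0],[0,0,0.04,0,0,0],[0,0,0.04,0,0,0]]

```text
clock: 12.15
position: [0.5709, 0.151, 0.3117]
ee_rot: [0.712, 0.702, 0.001, -0.001]
ft_force: [-4.6, -0.2, 10.4]
grip_width: 0.253
```

```bash
python3 -c "
from h import *
st();s=cams.camera('scene')
def C(c,u,v): return cv2.resize(cv2.convertScaleAbs(c['color'][v-35:v+35,u-35:u+35,::-1],alpha=2.,beta=-80),(600,600),interpolation=cv2.INTER_CUBIC)
cv2.imwrite('pics/j.png',C(s,351,234))"
```

```text
t 12.15 p [0.5709 0.151  0.3117] gp [0.5711 0.1514 0.1567] zax [ 0.0011  0.0026 -1.    ] yaw 89.24 F [-4.6 -0.2 10.4] T [-0.41  1.36  0.06] g 0.253 v 0.021
```

View pics/j.png

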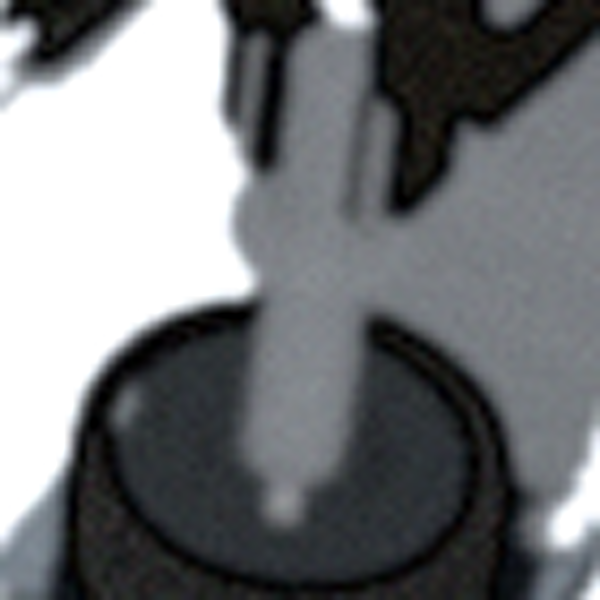

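Request:
servo_tool:
  motion:
    - [[0,-0.01,0.04,0,-0.03,0],[0,-0.01,0.04,0,0,0],[0,0,0.04,0,0,0]]

```text
clock: 12.5
position: [0.5704, 0.1512, 0.3089]
ee_rot: [0.712, 0.702, 0.002, 0.001]
ft_force: [-4.4, -0.7, 10.4]
grip_width: 0.259
```

```bash
python3 -c "
from h import *
st()"
```

```text
t 12.5 p [0.5704 0.1512 0.3089] gp [0.5709 0.1515 0.1539] zax [ 0.0032  0.0015 -1.    ] yaw 89.24 F [-4.4 -0.7 10.4] T [-0.58  1.4   0.04] g 0.259 v 0.024
```

Request:
servo_tool:
  motion:
    - [[0,0,0.04,0.03,0,0],[0,0,0.04,0,0,0],[0,0,0.04,0,0,0],[0,0,0.04,0,0,0],[0,0,0.04,0,0,0],[0,0,0.04,0,0,0]]

```text
clock: 13.1
position: [0.5707, 0.1509, 0.3028]
ee_rot: [0.712, 0.702, 0.002, -0.001]
ft_force: [-5.5, -2.1, 10.1]
grip_width: 0.251
```

```bash
python3 -c "
from h import *
st()"
```

```text
t 13.1 p [0.5707 0.1509 0.3028] gp [0.571  0.1514 0.1478] zax [ 0.0016  0.003  -1.    ] yaw 89.23 F [-5.5 -2.1 10.1] T [-0.41  1.37  0.01] g 0.251 v 0.021
```

Request:
servo_tool:
  motion:
    - [[0,0,0.03,0,-0.03,0],[0,0,0.03,0,0,0],[0,0,0.03,0,0,0]]

```text
clock: 13.4
position: [0.5707, 0.1513, 0.3011]
ee_rot: [0.712, 0.702, 0.001, -0.0]
ft_force: [-5.1, -1.7, 10.3]
grip_width: 0.256
```

Request:
servo_tool:
  motion:
    - [[0,0,0.03,0,0,0],[0,0,0.03,0,0,0],[0,0,0.03,0,0,0]]

```text
clock: 13.7
position: [0.5708, 0.1511, 0.2994]
ee_rot: [0.712, 0.702, 0.001, -0.0]
ft_force: [-4.2, -1.0, 9.4]
grip_width: 0.254
```

Request:
servo_tool:
  motion:
    - [[0,0,0.03,0,0,0],[0,0,0.03,0,0,0],[0,0,0.03,0,0,0]]

```text
clock: 14.0
position: [0.5708, 0.1509, 0.2977]
ee_rot: [0.712, 0.702, 0.001, -0.001]
ft_force: [-4.6, -0.9, 11.1]
grip_width: 0.256
```

Request:
servo_tool:
  motion:
    - [[0,0,0.03,0,0,0],[0,0,0.03,0,0,0],[0,0,0.03,0,0,0]]

```text
clock: 14.3
position: [0.5708, 0.1508, 0.2959]
ee_rot: [0.712, 0.702, 0.002, -0.001]
ft_force: [-4.3, -1.6, 10.7]
grip_width: 0.257
```

Request:
servo_tool:
  motion:
    - [[0,0,0.03,0,0,0],[0,0,0.03,0,0,0],[0,0,0.03,0,0,0]]

```text
clock: 14.6
position: [0.5709, 0.1507, 0.2942]
ee_rot: [0.712, 0.702, 0.002, -0.001]
ft_force: [-4.8, -1.3, 10.5]
grip_width: 0.255
```

Request:
servo_tool:
  motion:
    - [[0,0,0.03,0,0,0],[0,0,0.03,0,0,0],[0,0,0.03,0,0,0]]

```text
clock: 14.9
position: [0.5709, 0.1506, 0.2924]
ee_rot: [0.712, 0.702, 0.002, -0.001]
ft_force: [-4.3, -1.4, 9.4]
grip_width: 0.257
```

```bash
python3 -c "
from h import *
st();s=cams.camera('scene')
def C(c,u,v): return cv2.resize(cv2.convertScaleAbs(c['color'][v-35:v+35,u-35:u+35,::-1],alpha=2.,beta=-80),(600,600),interpolation=cv2.INTER_CUBIC)
cv2.imwrite('pics/k.png',C(s,351,234))"
```

```text
t 14.9 p [0.5709 0.1506 0.2924] gp [0.5711 0.1513 0.1374] zax [ 9.0e-04  4.5e-03 -1.0e+00] yaw 89.21 F [-4.3 -1.4  9.4] T [-0.49  1.33  0.02] g 0.257 v 0.012
```

View pics/k.png

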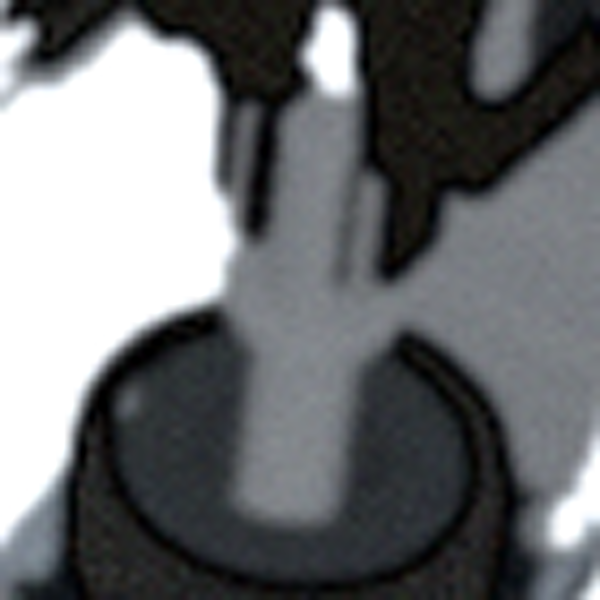

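Request:
servo_tool:
  motion:
    - [[0,0,0.03,0,-0.04,0],[0,0,0.03,0,0,0]]

```text
clock: 15.15
position: [0.5709, 0.1511, 0.2913]
ee_rot: [0.712, 0.702, 0.001, -0.001]
ft_force: [-5.4, -1.5, 9.2]
grip_width: 0.25
```

Request:
servo_tool:
  motion:
    - [[0,0,0.03,0,0,0],[0,0,0.03,0,0,0]]

```text
clock: 15.35
position: [0.571, 0.151, 0.2901]
ee_rot: [0.712, 0.702, 0.001, -0.001]
ft_force: [-4.7, -0.8, 11.4]
grip_width: 0.257
```

Request:
servo_tool:
  motion:
    - [[0,0,0.03,0,0,0],[0,0,0.03,0,0,0]]

```text
clock: 15.55
position: [0.5711, 0.1509, 0.2894]
ee_rot: [0.712, 0.702, 0.001, -0.001]
ft_force: [-5.8, -2.4, 13.0]
grip_width: 0.254
```

```bash
python3 -c "
from h import *
st()"
```

```text
t 15.55 p [0.5711 0.1509 0.2894] gp [0.5712 0.1514 0.1344] zax [ 9.0e-04  3.1e-03 -1.0e+00] yaw 89.23 F [-5.8 -2.4 13. ] T [-0.46  1.63 -0.02] g 0.254 v 0.008
```

Request:
servo_tool:
  motion:
    - [[0,0,0.03,0,0,0],[0,0,0.03,0,0,0]]

```text
clock: 15.75
position: [0.5711, 0.1507, 0.2889]
ee_rot: [0.712, 0.702, 0.002, -0.001]
ft_force: [-5.3, -2.2, 14.5]
grip_width: 0.254
```

Request:
servo_tool:
  motion:
    - [[0,0,0.035,0,0,0],[0,0,0.035,0,0,0]]

```text
clock: 15.95
position: [0.5712, 0.1506, 0.2882]
ee_rot: [0.712, 0.702, 0.002, -0.001]
ft_force: [-6.9, -1.4, 15.8]
grip_width: 0.255
```

Request:
servo_tool:
  motion:
    - [[0,0,0.035,0,0,0],[0,0,0.035,0,0,0]]

```text
clock: 16.15
position: [0.5713, 0.1504, 0.2879]
ee_rot: [0.712, 0.702, 0.002, -0.001]
ft_force: [-8.0, -2.2, 16.5]
grip_width: 0.257
```

```bash
python3 -c "
from h import *
st()"
```

```text
t 16.15 p [0.5713 0.1504 0.2879] gp [0.5715 0.1512 0.1329] zax [ 0.0011  0.0051 -1.    ] yaw 89.2 F [-8.  -2.2 16.5] T [-0.67  2.14 -0.01] g 0.257 v 0.005
```

Request:
servo_tool:
  motion:
    - [[0,-0.01,0.035,0,-0.04,0],[0,-0.01,0.04,0,0,0]]

```text
clock: 16.35
position: [0.5707, 0.1509, 0.2877]
ee_rot: [0.712, 0.702, 0.002, -0.0]
ft_force: [-5.7, -2.6, 19.6]
grip_width: 0.256
```

```bash
python3 -c "
from h import *
st()"
```

```text
t 16.35 p [0.5707 0.1509 0.2877] gp [0.5711 0.1514 0.1327] zax [ 0.0027  0.0035 -1.    ] yaw 89.21 F [-5.7 -2.6 19.6] T [-0.89  1.75  0.05] g 0.256 v 0.019
```

Request:
servo_tool:
  motion:
    - [[0,0,0.035,0,0,0],[0,0,0.04,0,0,0]]

```text
clock: 16.55
position: [0.5709, 0.1507, 0.2877]
ee_rot: [0.712, 0.702, 0.003, -0.0]
ft_force: [-9.0, -2.3, 21.8]
grip_width: 0.258
```

```bash
python3 -c "
from h import *
st()"
```

```text
t 16.55 p [0.5709 0.1507 0.2877] gp [0.5714 0.1513 0.1327] zax [ 0.0035  0.0044 -1.    ] yaw 89.2 F [-9.  -2.3 21.8] T [-0.76  2.58  0.05] g 0.258 v 0.005
```

Firm stop: no further travel at about 22 N. Now I release straight up.

Request:
servo_tool:
  motion:
    - [[0,0,0,0,0,0],[0,0,-0.03,0,0,0],[0,0,-0.1,0,0,0],[0,0,-0.2,0,0,0],[0,0,-0.3,0,0,0],[0,0,-0.3,0,0,0],[0,0,0,0,0,0],[0,0,0,0,0,0]]

```text
clock: 17.35
position: [0.5708, 0.1505, 0.3369]
ee_rot: [0.712, 0.702, 0.002, -0.0]
ft_force: [-0.0, 0.2, -3.0]
grip_width: 0.255
```

```bash
python3 -c "
from h import *
st();s=cams.camera('scene')
def C(c,u,v): return cv2.resize(cv2.convertScaleAbs(c['color'][v-35:v+35,u-35:u+35,::-1],alpha=2.,beta=-80),(600,600),interpolation=cv2.INTER_CUBIC)
cv2.imwrite('pics/l.png',C(s,351,234))"
```

```text
t 17.35 p [0.5708 0.1505 0.3369] gp [0.5712 0.1511 0.1819] zax [ 0.0028  0.0038 -1.    ] yaw 89.2 F [-0.   0.2 -3. ] T [0.01 0.01 0.01] g 0.255 v 0.015
```

View pics/l.png

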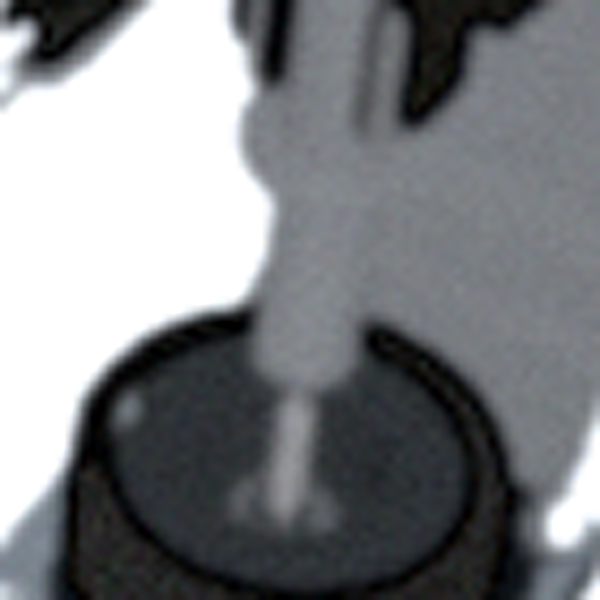

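Request:
servo_tool:
  motion:
    - [[0,0,-0.4,0,0,0],[0,0,-0.4,0.03,-0.04,0],[-0.3,0,0,0,0,0],[-0.6,0.02,0,0,0,0],[-0.9,0.02,0,0,0,0],[-0.9,0.02,0,0,0,0],[-0.9,0.02,0,0,0,0],[-0.9,0.02,0,0,0,0],[-0.7,0,0,0,0,0],[-0.5,0,0,0,0,0],[-0.3,0,0,0,0,0],[0,0,0,0,0,0]]

```text
clock: 18.6
position: [0.5646, -0.1713, 0.362]
ee_rot: [0.714, 0.701, -0.008, -0.004]
ft_force: [-0.7, 0.3, -2.3]
grip_width: 0.255
```

Request:
servo_tool:
  motion:
    - [[0,0,0,0,0,0],[0,0,0,0,0,0]]

```text
clock: 18.8
position: [0.5638, -0.1713, 0.3601]
ee_rot: [0.714, 0.7, -0.008, -0.005]
ft_force: [-0.1, -0.1, -2.0]
grip_width: 0.255
```

```bash
python3 -c "
from h import *
st();s=cams.camera('scene');t=cams.camera('top')
def C(c,u,v,h): return cv2.resize(cv2.convertScaleAbs(c['color'][v-h:v+h,u-h:u+h,::-1],alpha=1.6,beta=-40),(400,400),interpolation=cv2.INTER_CUBIC)
cv2.imwrite('pics/m.png',np.hstack([C(s,350,255,18),C(t,163,205,18)]))
cv2.imwrite('pics/n.png',np.hstack([C(s,240,160,90),C(t,370,220,90)]))"
```

```text
t 18.8 p [ 0.5638 -0.1713  0.3601] gp [ 0.5609 -0.1719  0.2051] zax [-0.0188 -0.0044 -0.9998] yaw 88.91 F [-0.1 -0.1 -2. ] T [ 0.01 -0.04  0.01] g 0.255 v 0.011
```

View pics/m.png

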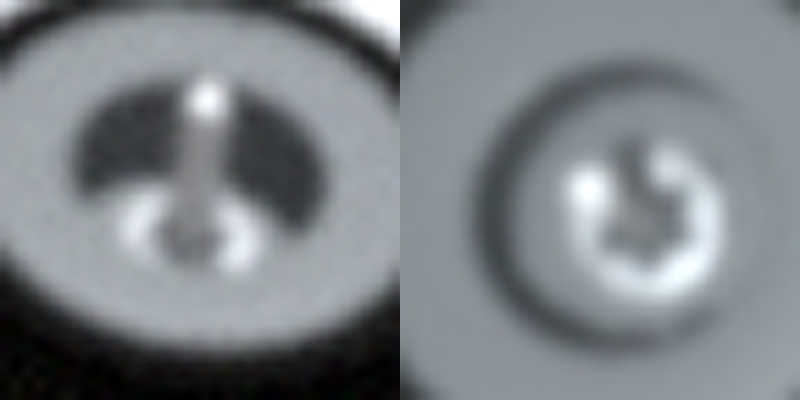

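View pics/n.png

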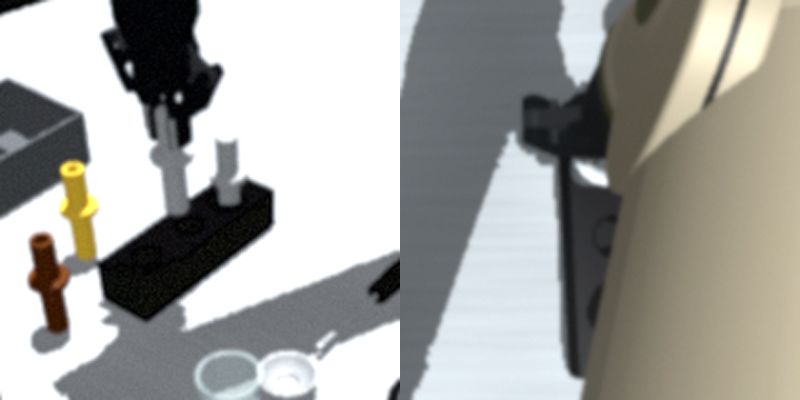

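Request:
servo_tool:
  motion:
    - [[-0.25,0.13,0,-0.21,0.05,0],[-0.2,0.1,0,0,0,0],[-0.1,0.05,0,0,0,0],[0,0,0,0,0,0],[0,0,0,0,0,0]]

```text
clock: 19.4
position: [0.5796, -0.1989, 0.3603]
ee_rot: [0.712, 0.702, 0.001, 0.001]
ft_force: [0.2, 1.0, -1.7]
grip_width: 0.251
```

```bash
python3 -c "
from h import *
st()"
```

```text
t 19.4 p [ 0.5796 -0.1989  0.3603] gp [ 0.58   -0.1988  0.2053] zax [ 2.2e-03  3.0e-04 -1.0e+00] yaw 89.16 F [ 0.2  1.  -1.7] T [0.06 0.03 0.01] g 0.251 v 0.009
```

Request:
servo_tool:
  motion:
    - [[-0.06,0,0.2,0.02,0,0],[0,0,0.3,0,0,0],[0,0,0.3,0,0,0],[0,0,0,0,0,0],[0,0,0,0,0,0]]

```text
clock: 19.9
position: [0.579, -0.2011, 0.3154]
ee_rot: [0.712, 0.702, -0.0, -0.001]
ft_force: [-0.5, 0.2, -1.3]
grip_width: 0.256
```

```bash
python3 -c "
from h import *
st();s=cams.camera('scene');t=cams.camera('top')
def C(c,u,v,h): return cv2.resize(cv2.convertScaleAbs(c['color'][v-h:v+h,u-h:u+h,::-1],alpha=1.6,beta=0),(400,400),interpolation=cv2.INTER_CUBIC)
cv2.imwrite('pics/o.png',np.hstack([C(s,220,170,40),C(t,375,200,40)]))"
```

```text
t 19.9 p [ 0.579  -0.2011  0.3154] gp [ 0.5787 -0.2009  0.1604] zax [-0.0019  0.0013 -1.    ] yaw 89.22 F [-0.5  0.2 -1.3] T [-0.01  0.    0.01] g 0.256 v 0.023
```

View pics/o.png

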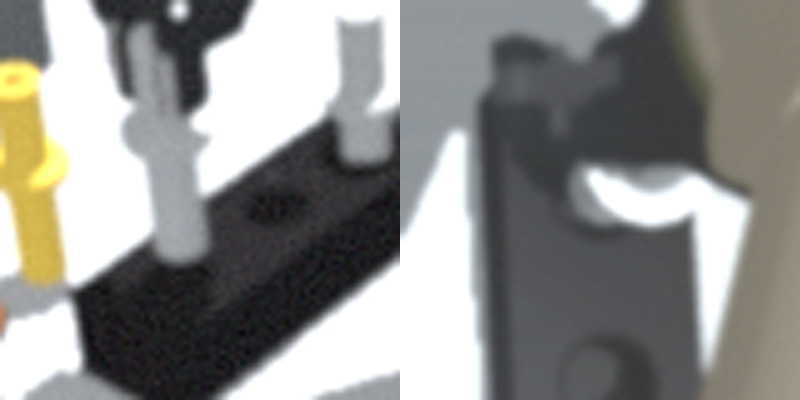

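Request:
servo_tool:
  motion:
    - [[-0.02,0.015,0.15,0,0,0],[0,0,0.15,0,0,0],[0,0,0,0,0,0]]

```text
clock: 20.3
position: [0.5802, -0.2022, 0.3008]
ee_rot: [0.712, 0.702, 0.001, -0.0]
ft_force: [-0.0, -0.3, -1.6]
grip_width: 0.256
```

Request:
servo_tool:
  motion:
    - [[0,0,0.15,0,0,0],[0,0,0.15,0,0,0],[0,0,0,0,0,0]]

```text
clock: 20.6
position: [0.5802, -0.2022, 0.2844]
ee_rot: [0.712, 0.702, 0.001, -0.0]
ft_force: [-0.4, 0.6, -2.0]
grip_width: 0.254
```

```bash
python3 -c "
from h import *
st()"
```

```text
t 20.6 p [ 0.5802 -0.2022  0.2844] gp [ 0.5803 -0.202   0.1294] zax [ 7.e-04  1.e-03 -1.e+00] yaw 89.24 F [-0.4  0.6 -2. ] T [-0.06  0.01 -0.03] g 0.254 v 0.008
```

Inside the pocket with no contact; I go on to the floor.

Request:
servo_tool:
  motion:
    - [[0,0,0.15,0,0,0],[0,0,0.1,0,0,0],[0,0,0.04,0,0,0],[0,0,0,0,0,0]]

```text
clock: 21.0
position: [0.5802, -0.2021, 0.2683]
ee_rot: [0.712, 0.702, 0.0, -0.0]
ft_force: [-0.1, 0.3, -1.7]
grip_width: 0.252
```

Request:
servo_tool:
  motion:
    - [[0,0,0.03,0,0,0],[0,0,0.02,0,0,0]]

```text
clock: 21.2
position: [0.5803, -0.2022, 0.266]
ee_rot: [0.712, 0.702, 0.001, -0.0]
ft_force: [0.5, 0.7, -1.7]
grip_width: 0.254
```

Request:
servo_tool:
  motion:
    - [[0,0,0.02,0,0,0],[0,0,0.02,0,0,0]]

```text
clock: 21.4
position: [0.5806, -0.2023, 0.2645]
ee_rot: [0.712, 0.702, 0.001, 0.0]
ft_force: [-1.9, 1.2, 5.2]
grip_width: 0.257
```

On the floor at TCP z 0.2645 (0.2646 when I picked it up). I open the jaws part way, then lift.

Request:
servo_tool:
  motion:
    - [[0,0,0,0,0,0],[0,0,0,0,0,0],[0,0,0,0,0,0],[0,0,0,0,0,0],[0,0,0,0,0,0]]
  jaw: 90

```text
clock: 21.9
position: [0.5809, -0.2025, 0.2653]
ee_rot: [0.712, 0.702, 0.001, 0.001]
ft_force: [0.4, 0.4, 0.2]
grip_width: 0.65
```

Request:
servo_tool:
  motion:
    - [[0,0,-0.2,0,0,0],[0,0,-0.3,0,0,0],[0,0,-0.5,0,0,0],[0,0,-0.5,0,0,0],[0,0,-0.5,0,0,0],[0,0,-0.4,0,0,0],[0,-0.5,0,0,0,0],[0,-0.8,0,0,0,0],[0,-0.8,0,0,0,0],[0,-0.5,0,0,0,0],[0,0,0,0,0,0],[0,0,0,0,0,0]]

```text
clock: 23.1
position: [0.4452, -0.2021, 0.4038]
ee_rot: [0.712, 0.702, 0.006, 0.007]
ft_force: [1.4, -0.5, 0.3]
grip_width: 0.645
```

```bash
python3 -c "
from h import *
st();s=cams.camera('scene');t=cams.camera('top')
cv2.imwrite('pics/p.png',s['color'][:,:,::-1])
cv2.imwrite('pics/q.png',t['color'][:,:,::-1])"
```

```text
t 23.1 p [ 0.4452 -0.2021  0.4038] gp [ 0.4479 -0.2024  0.2489] zax [ 0.0175 -0.0016 -0.9998] yaw 89.13 F [ 1.4 -0.5  0.3] T [-0.04 -0.04  0.04] g 0.645 v 0.04
```

View pics/p.png

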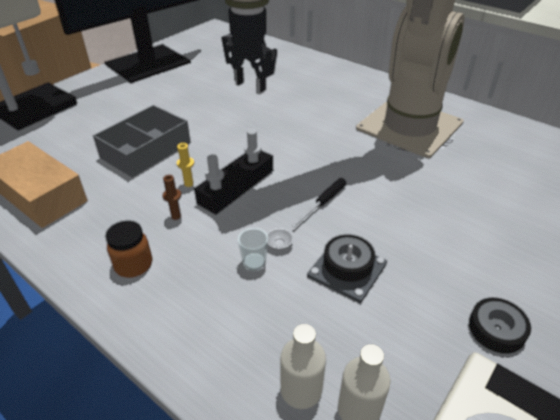

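View pics/q.png

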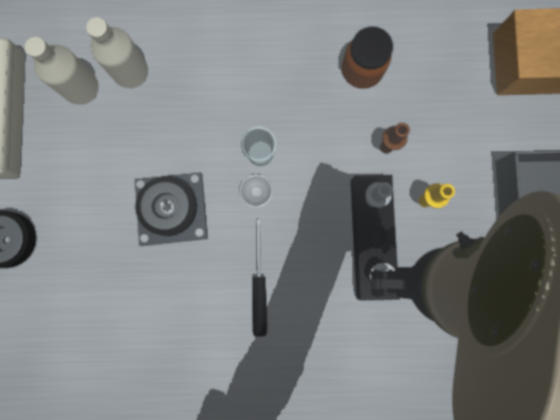

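```bash
python3 -c "
from h import *
s=cams.camera('scene');t=cams.camera('top')
def C(c,u,v,h,a=1.6,b=-40): return cv2.resize(cv2.convertScaleAbs(c['color'][v-h:v+h,u-h:u+h,::-1],alpha=a,beta=b),(400,400),interpolation=cv2.INTER_CUBIC)
cv2.imwrite('pics/r.png',np.hstack([C(s,350,255,18),C(t,163,205,18)]))
cv2.imwrite('pics/r2.png',np.hstack([C(s,220,165,36,1.6,20),C(t,378,195,30,1.6,20)]))
for n,c in (('s',s),('t',t)):
  P=np.array([proj(c,(.5712+.012*np.cos(a),.152+.012*np.sin(a),.038)) for a in np.linspace(0,2*np.pi,13)[:-1]])
  u0,v0=(350-18,255-18) if n=='s' else (163-18,205-18)
  print(n,((P-[u0,v0])*400/36).round(0).tolist())
"
```

```text
s [[144.0, 263.0], [178.0, 274.0], [213.0, 271.0], [240.0, 255.0], [250.0, 230.0], [242.0, 204.0], [218.0, 183.0], [184.0, 173.0], [150.0, 176.0], [124.0, 191.0], [113.0, 215.0], [120.0, 242.0]]
t [[242.0, 146.0], [203.0, 157.0], [174.0, 186.0], [163.0, 225.0], [173.0, 263.0], [201.0, 291.0], [241.0, 301.0], [280.0, 290.0], [309.0, 261.0], [320.0, 222.0], [309.0, 184.0], [281.0, 156.0]]
```

View pics/r.png

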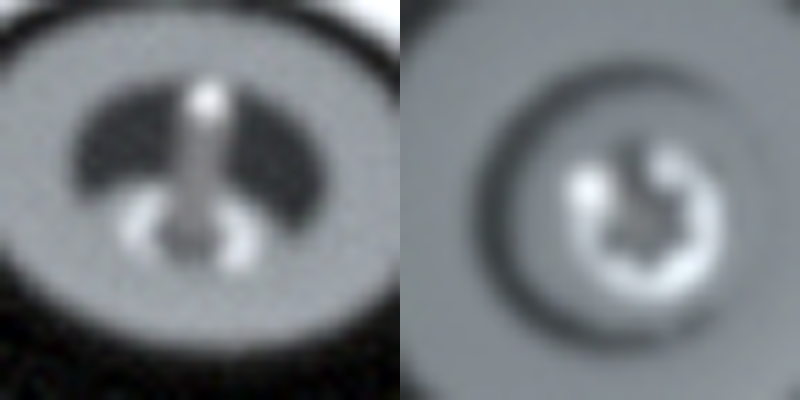

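View pics/r2.png

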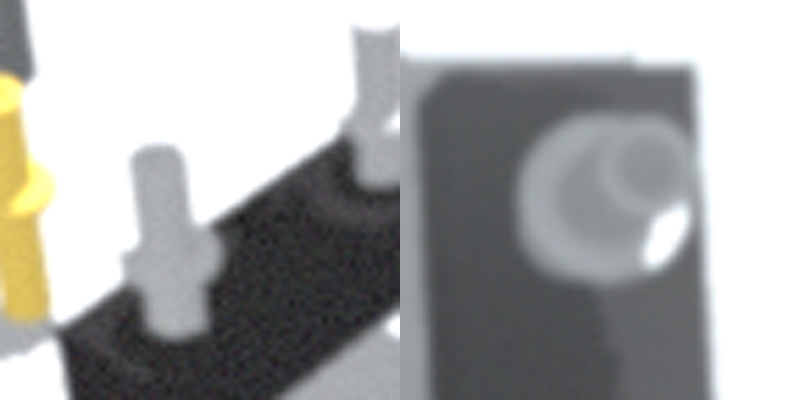

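```bash
python3 -c "
from h import *
st(); print(order.hand_in())"
```

```text
t 23.3 p [ 0.4461 -0.2019  0.4026] gp [ 0.4485 -0.2022  0.2476] zax [ 0.0151 -0.0023 -0.9999] yaw 89.18 F [-0.2  0.7 -0. ] T [-0.03  0.01 -0.01] g 0.647 v 0.008
the job is handed in; nothing more can be done
None
```

I took the bored tube from the end pocket, pressed the nut down onto the hub and put the tube back in the same pocket. I handed the job in at 23.3 s, and the hand-in gives no verdict.

- **Pressing:** the nut slid at a wrist reading of about 10 N, then rose over roughly 2.8 mm of washer travel. I stopped once there was no more travel, at about 22 N on the wrist. The tube's weight adds about 2 N, so I estimate 24 N on the nut, slightly above the 20 N you gave for the stop but under the 30 N limit.
- **Last pictures:** the nut lies low on the hub, and its outline roughly matches a level 24 mm disc to within a few millimetres. The tube stands upright in its pocket, set down at the same height as it was picked up. The drift and the bystanders look unmoved, and the gripper is clear of everything.
- **What disagreed:** the two cameras differed by about 2 mm on the axle's position. My first contact was about 2.5 mm too far in x, so I backed off and shifted the tube. A sideways force of 4–9 N stayed throughout the pressing, including after that shift.
- **Not confirmed:** I could not measure the clamping force directly or the nut's lean to 0.07 rad. Both are judged only from the firm stop and the pictures.

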